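Clamp the conduit in the pipe vice

ROBOT

A 6-joint arm with a two-finger parallel gripper is mounted at the origin on the work surface. World frame = base frame: x ahead of the robot, y to its left, z up, the work surface at z = 0. Lengths are in m, angles in rad, forces in N, time in s.
With the tool pointing down it reaches from about 0.25 to 0.725 m from the base axis. Payload 4 kg.
Tool frame: the origin (TCP) lies midway between the tips of the shut fingers; the grasp point (between the pads) lies 19 mm behind it (ctrl.pinch_z is the z of the grasp point in the tool frame, in m); z points along the fingers, y is the line along which they close (so a half turn about z gives the same grasp; the last joint's range is limited). The gripper opens to 85 mm and grips with 20 to 120 N. Pads are 22 mm wide; open, the fingers measure 114 mm over their backs; the gripper's body (76 mm by 85 mm) begins 54 mm behind the grasp point. The pads swing forward as they close: fully open they stand 13 mm farther back than shut.
Start: joints at [1.311, 0.241, 0.005, 1.335, 0, 1.571], TCP at [0.128, 0.483, 0.231] pointing down, gripper open.
Joint ranges: [-2.72, 2.72], [-1.05, 1.87], [-1.09, 1.28], [-1.99, 2.15], [-1.42, 1.44], [-3.14, 3.14]. Speed limits (rad/s): [2.79, 2.79, 3.14, 3.14, 3.14, 3.14].

INTERFACE

Orientations are given as [roll, pitch, yaw] about the fixed x, y, z axes, in that order (R = Rz(yaw) Ry(pitch) Rx(roll)).
In Python, from station import ctrl gives the robot as it stands. The module is installed in compiled form; this text tells all that it offers.
- The arm moves only by the tool servo_tool, never from a script. Its argument "steps" is a list of rows, each a list of 7 numbers: the opening, from -1 (shut) to 1 (fully open), then the shift along the world's x, y, z in mm, then the turn, a rotation vector about the world's x, y, z in degrees. A call has 1 to 20 rows; each row is the pose to reach, as a shift and turn from the pose commanded when the call began; what a row does not reach only later rows make up. A row lasts 1/10 s, in which the tool goes at most 50 mm and 8.59 degrees, less where a joint would pass 70% of its speed; a pose out of reach is approached as far as the arm can. A call with a gripper value outside its range is refused whole. The fingers move at their own pace and stop on an object; "squeeze" is the grip in N (left out, the last holds). Time passes only in rows, so rows that repeat a pose let the fingers close. It gives the time, the measured TCP pose, the force, the opening and the grip force at its end, in the units of the state.
- ctrl.get_state(): the state, without advancing time (a new reading comes with each control period).
- ctrl.grab_frame(name): name is "scene" or "top" or "wrist"; returns a dict with "image" (420x560x3 uint8, red, green, blue), "K" (3x3 intrinsics, pixels), "R" (3x3) and "t" (3): a world point X has camera coordinates R X + t. Camera axes: x right, y down, z forward; pixel columns grow to the right and rows downward; lengths in m; the calibration is good to about 2 mm. A picture is of the moment at which its call begins. There is no depth.
- ctrl.finish_job(): hands the job in; it is judged then, once.
The state is a dict: "clock": time; "q": joint angles; "qvel": joint speeds; "tau": joint torques, N m; "eef_pos": TCP position; "tcp_rot": TCP orientation; "contact_force": force on the tool from outside, world axes, zero at the start; "ft_torque": the same for the moment, N m; "finger_gap": opening from 0.0 (shut) to 1.0 (fully open); "finger_force": force on a finger pad.
Only numpy, scipy, OpenCV 4.12 (cv2) and the standard library are available. Lean on these libraries where they do the work, as an engineer would, in place of code of your own. Each camera call takes 0.05 s, during which the arm holds its last target. There are 200 camera calls.

TASK

Take the bare silver tube with the red band from the rack, pass it endways through the pipe vice and lay it down in the V of the lower jaw with its red band at the middle of the jaws. Then wind the crank clockwise until the upper jaw meets the tube and snug it up by feel: held firmly, but stop well short of crushing the thin wall. Let go of everything and leave the other tubes and loose parts where they are.

Things in the scene. Friction and masses are not known exactly. Their poses are not given: they have to be found in the camera images.
- tube_bare: the work: bare silver aluminium conduit offcut with a red tape band round its middle; thin-walled tube, outside diameter 20 mm, 240 mm long, 80 g, both ends alike. Origin on its axis at the red band; its y axis runs along the tube (it may be rolled about it). It starts in one of the rack's three notches, its axis 40 mm above the table
- tube_grey: grey plastic conduit offcut, same size, in another notch; leave it
- tube_orange: orange plastic conduit offcut, same size, in another notch; leave it
- rack: fixed wooden rack, 190 mm (x) by 114 mm (y), 40 mm tall, origin under its middle. Two rails, 18 mm thick, centred 48 mm either side of the middle, each with three notches 22 mm wide and 10 mm deep at x = -65, 0 and 65 mm. The tubes lie along its y axis and overhang the rails by about 60 mm at either end
- vice: blue bench pipe vice, bolted down. Origin under the middle of its 130 x 90 mm base plate, z up, y the way a tube passes through. Yoke: two legs at x = 32 to 48 mm either side, 30 mm wide (y), to 136 mm up, joined by a bridge 132 to 164 mm up. A tube can only go in endways, from the -y side. The screw stands upright through the bridge, on the z axis
- vice_seat (a point): point of the vice's lower jaw: the axis of a 20 mm tube that lies home in it, at the middle of the jaws; same axes as the vice. The lower jaw is a steel V of 90 degrees, open upward, 60 mm long (y), without end walls, its flanks 4 mm higher than the tube's axis. It is shimmed, so the point lies 63 to 69 mm above the table; it does not move in use
- upper_jaw: steel block with brass face, 40 x 40 mm, 18 mm tall, sliding straight up and down in the yoke. Origin at the middle of its flat underside, which is to press on the tube's top. It starts 11 to 28 mm above that. It hangs on the screw's nose with up to 6 mm of play and stays anywhere in it: after first touch the slack that is left is taken up (under 15 N, hardly felt) before the jaw bears
- crank: screw and crank arm. Turned clockwise seen from above, screw, crank, knob and jaw go down together, 15 mm a turn. Turning free takes 6.3 N at the knob. Once the jaw bears, it takes 4 N more for each 100 N of jaw force: under 2.8 N more (70 N) is loose, over 7.6 N more (190 N) crushes; 4.5 to 5.5 N more is right, about 0.5 rad after the drag begins to rise. Let go, it stays (over 160 N it eases back a little)
- knob_grip (a point): grip point of the crank's upright black knob, on its axis, 24 mm below its top, 32 mm above the crank arm, about 240 mm above the table at the start. The knob is 22 mm thick, 56 mm tall, and spins freely on the crank; its axis is 60 mm from the screw's. It starts on the +y side of the vice, within 70 degrees of the vice's +y
- nut_0: loose zinc gland nut, hexagonal, 31 mm across, 13 mm tall; leave it
- nut_1: another loose gland nut; leave it
- seal_0: loose black rubber seal ring, 34 mm across, 6 mm thick; leave it
- seal_1: another loose seal ring; leave it
- spanner: loose open-ended spanner, 170 mm long; leave it

How it is judged:
On the way, in this order (a step that is already met when the one before it is completed fails the run):
1. the tube lies in the V of the lower jaw, red band at its middle, let go, upper jaw not yet on it (y of tube_bare in the frame of vice_seat between -0.015 and 0.015 m and x of tube_bare in the frame of vice_seat between -0.004 and 0.004 m and z of tube_bare in the frame of vice_seat between -0.004 and 0.003 m and angle between the y axis of tube_bare and the y axis of vice_seat, either way round below 0.06 rad and contact force between the fingers and tube_bare below 0.2 N and contact force between upper_jaw and tube_bare below 1 N), for 0.2 s.
2. the upper jaw holds the tube firmly (70 to 190 N) (contact force between upper_jaw and tube_bare between 70 and 190 N and y of tube_bare in the frame of vice_seat between -0.015 and 0.015 m and x of tube_bare in the frame of vice_seat between -0.004 and 0.004 m and z of tube_bare in the frame of vice_seat between -0.004 and 0.003 m and angle between the y axis of tube_bare and the y axis of vice_seat, either way round below 0.06 rad), for 0.3 s.
At the end, for the whole second after the job is handed in: The bare tube lies home in the V (axis within 4 mm of the seat sideways, 4 mm below to 3 mm above it, 0.06 rad of the V's direction), red band within 15 mm of the jaws' middle, upper jaw at rest pressing on it with 70 to 190 N, robot off tube and crank (all of step 2 and contact force between the fingers and tube_bare below 0.2 N and linear speed of tube_bare below 0.01 m/s and linear speed of upper_jaw below 0.002 m/s); the robot touches nothing.
It fails at once if the tube is crushed: the upper jaw presses on it with more than 190 N (contact force between upper_jaw and tube_bare above 190 N).
It fails at once if one of the other two tubes is pulled out of its notch (moved more than 20 mm) (distance of any of tube_grey, tube_orange from where it was at the start of the episode above 0.02 m).
It fails at once if a nut, seal ring or the spanner is knocked away (moved more than 30 mm) (distance of any of nut_0, nut_1, seal_0, seal_1, spanner from where it was at the start of the episode above 0.03 m).
It also fails if it takes over 72 s, if anything falls off the work surface, if the arm or the gripper's body presses on something with over 40 N, if the wrist force passes 120 N, or if a joint passes its speed limit or range.

## Working session

There is one attempt and no reset: what is moved stays moved. The work goes in short steps, Python scripts to look and compute and a tool call to move; the robot and the scene stay as the last step left them, time stands still between calls to the robot, and variables do not carry over. Pictures are saved under pics/ and viewed, at most 10 in all, crops included, and the job is handed in when it is done.

Besides the shell and the picture viewer there is one more tool, called after ">>>" as name(argument=value, ...) on one line, values as JSON. servo_tool: Moves the arm, as the interface text tells. Its arguments: {"type":"object","properties":{"steps":{"type":"array","items":{"type":"array","items":{"type":"number"}}},"squeeze":{"type":"number"}},"required":["steps"]}

```bash
mkdir -p pics; cat > h.py <<'E'
import numpy as np, cv2
from station import ctrl
def grab(n,fn=None):
    f=ctrl.grab_frame(n)
    if fn: cv2.imwrite('pics/'+fn,cv2.cvtColor(f['image'],cv2.COLOR_RGB2BGR))
    return f
def ray(f,u,v):
    R=np.array(f['R']);t=np.array(f['t'])
    d=R.T@np.linalg.inv(f['K'])@np.array([u,v,1.]);return -R.T@t,d/np.linalg.norm(d)
def plane(f,u,v,z):
    c,d=ray(f,u,v);return c+d*(z-c[2])/d[2]
def proj(f,X):
    p=np.array(f['K'])@(np.array(f['R'])@np.array(X)+np.array(f['t']));return p[:2]/p[2]
def tri(rs):
    A=np.zeros((3,3));b=np.zeros(3)
    for c,d in rs:
        M=np.eye(3)-np.outer(d,d);A+=M;b+=M@c
    X=np.linalg.solve(A,b);return X,[np.linalg.norm(np.cross(X-c,d)) for c,d in rs]
E
python3 - <<'E'
from h import *
import pickle
F={n:grab(n,n+'0.png') for n in('scene','top','wrist')}
pickle.dump(F,open('f0.pkl','wb'))
a=np.hstack([F['scene']['image'],F['top']['image']])
for n in F: print(n,ray(F[n],280,210))
print(ctrl.get_state(),ctrl.pinch_z)
E
```

```text
scene (array([ 1.35849497, -0.08191346,  1.00377119]), array([-0.69863466,  0.17981907, -0.69251333]))
top (array([0.36835391, 0.10016866, 1.46921538]), array([ 0.15503752,  0.02380842, -0.98762165]))
wrist (array([0.0558716 , 0.50251047, 0.37442865]), array([ 0.29466671, -0.07931916, -0.95230247]))
{'clock': 0.15, 'q': array([ 1.31099936e+00,  2.41208537e-01,  4.03052147e-03,  1.33520300e+00,
       -2.79361530e-05,  1.57079669e+00]), 'qvel': array([ 2.02924784e-03, -2.03740507e-03,  2.76994871e-03,  2.70378939e-05,
       -6.74067406e-04, -9.54288729e-04]), 'tau': array([ 1.59250799e-04, -3.72634971e+01,  2.52639002e+01,  1.23174835e-02,
        4.95614779e-05,  1.15881587e-06]), 'eef_pos': array([0.12832663, 0.48275337, 0.23063194]), 'tcp_rot': array([-3.14000796e+00,  2.79366987e-05,  2.88179536e+00]), 'contact_force': array([0.28794091, 0.14801535, 0.64001059]), 'ft_torque': array([0.01348204, 0.01618251, 0.02263984]), 'finger_force': 0.0, 'finger_gap': 1.0010536479850547} -0.0187
```

View pics/scene0.png

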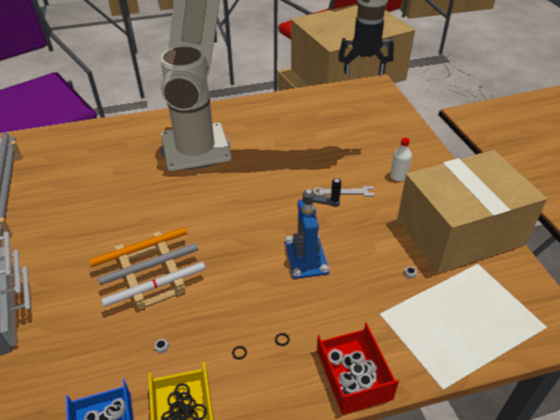

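View pics/top0.png

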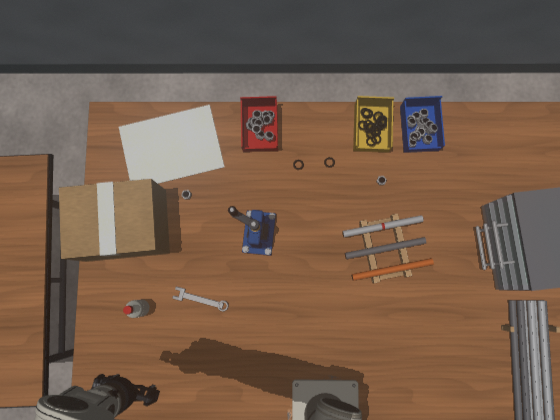

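The scene shows the bare tube with its red band at (155,283). In the top view the bare tube runs (345,233)–(423,219), the vice is near (258,230) and the knob near (233,210).

```bash
python3 - <<'E'
from h import *
import pickle
F=pickle.load(open('f0.pkl','rb'))
T=F['top']['image'];S=F['scene']['image']
a=cv2.resize(T[190:270,210:290],(400,400),interpolation=cv2.INTER_CUBIC)   # x5
b=cv2.resize(S[170:290,270:390],(400,400),interpolation=cv2.INTER_CUBIC)   # x3.33
cv2.imwrite('pics/c1.png',cv2.cvtColor(np.hstack([a,b]),cv2.COLOR_RGB2BGR))
# bare tube: bright grey, and red band in top
f=F['top'];hsv=cv2.cvtColor(T,cv2.COLOR_RGB2HSV)
roi=np.zeros(T.shape[:2],np.uint8);roi[205:245,335:432]=1
m=((hsv[...,1]<60)&(hsv[...,2]>110)&(roi>0)).astype(np.uint8)
n,l,s,c=cv2.connectedComponentsWithStats(m)
k=[i for i in range(1,n) if s[i,4]>20];print(s[k],c[k])
red=((hsv[...,1]>130)&((hsv[...,0]<6)|(hsv[...,0]>172))&(roi>0)).astype(np.uint8)
r=np.argwhere(red)[:,::-1];print('red',len(r),r.mean(0))
p=np.argwhere(m&np.isin(l,k))[:,::-1]
vx,vy,x0,y0=cv2.fitLine(p.astype(np.float32),cv2.DIST_L2,0,.01,.01).ravel()
pr=(p-[x0,y0])@[vx,vy];e=[np.array([x0,y0])+t*np.array([vx,vy]) for t in(pr.min(),pr.max())]
E=[plane(f,*q,.042) for q in e];print('ends',e,E,np.linalg.norm(E[0]-E[1]),np.mean(E,0))
print('band top',plane(f,*r.mean(0),.048))
s_=F['scene'];h2=cv2.cvtColor(S,cv2.COLOR_RGB2HSV)
rr=((h2[...,1]>130)&((h2[...,0]<6)|(h2[...,0]>172)));rr[:270]=0;rr[300:]=0;rr[:,:140]=0;rr[:,170:]=0
q=np.argwhere(rr)[:,::-1].mean(0);print('red scene',q,plane(s_,*q,.046),tri([ray(f,*r.mean(0)),ray(s_,*q)]))
for n,im,fr in(('top',hsv,f),('scene',h2,s_)):
    b=((im[...,0]>100)&(im[...,0]<130)&(im[...,1]>110)).astype(np.uint8)
    if n=='top': b[:200]=0;b[265:]=0;b[:,:230]=0;b[:,290:]=0
    else: b[:190]=0;b[290:]=0;b[:,:275]=0;b[:,340:]=0
    pp=np.argwhere(b)[:,::-1];print(n,len(pp),pp.min(0),pp.max(0),cv2.minAreaRect(pp.astype(np.int32)))
E
```

```text
[[384 216  39  13 240]
 [343 223  39  14 238]] [[403.28333333 221.59583333]
 [362.32352941 229.72268908]]
red 14 [382.92857143 225.78571429]
ends [array([343.29952468, 233.50762495]), array([422.35779203, 217.8009184 ])] [array([ 0.52251468, -0.05378919,  0.042     ]), array([ 0.57051606, -0.28887061,  0.042     ])] 0.2399320922141928 [ 0.54651537 -0.1713299   0.042     ]
band top [ 0.54535337 -0.17036392  0.048     ]
red scene [154.35 282.95] [ 0.54802597 -0.17299077  0.046     ] (array([ 0.54588032, -0.17227825,  0.04318079]), [np.float64(0.00098401435785732), np.float64(0.0009840143578573686)])
top 311 [243 211] [270 253] ((257.786865234375, 231.8442840576172), (27.070188522338867, 41.736976623535156), 5.19442892074585)
scene 1415 [286 200] [328 277] ((302.688232421875, 238.84706115722656), (77.44416046142578, 35.46812438964844), 77.47119140625)
```

View pics/c1.png

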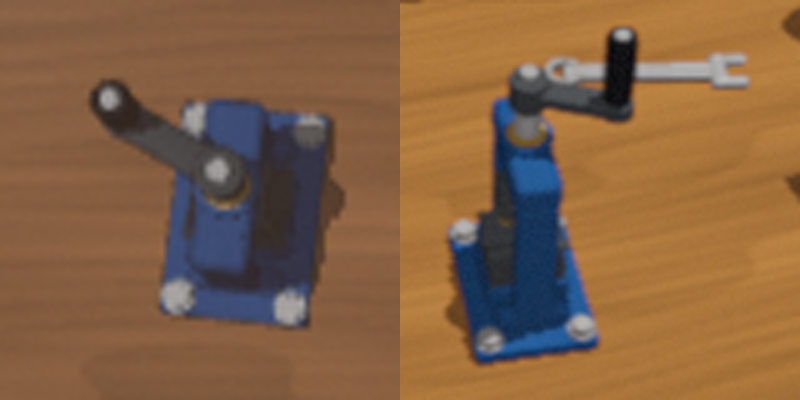

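The crop shows the vice base bolts at top-crop (311,130), (290,307), (178,296), the screw top at (218,170) and the knob top at (110,98). In the scene half the screw top is at (530,72) and the knob top at (623,36).

```bash
python3 - <<'E'
from h import *
import pickle
F=pickle.load(open('f0.pkl','rb'));f=F['top'];s=F['scene']
T=lambda u,v:(210+u/5-.4,190+v/5-.4)
S=lambda u,v:(270+(u-400)/3.333-.35,170+v/3.333-.35)
def P(n,a,b):
    X,e=tri([ray(f,*T(*a)),ray(s,*S(*b))]);print(n,X.round(4),e[0].round(4));return X
sc=P('screw',(218,170),(530,72));kn=P('knob',(110,98),(623,36))
print('r',np.linalg.norm((kn-sc)[:2]))
a=P('b+-',(311,130),(488,340));b=P('b--',(290,307),(463,231))
bp=plane(f,*T(178,296),.012)
print('b-+',bp)
for n,X in(('+-',a),('--',b)):print(n,plane(f,*T(*{'+-':(311,130),'--':(290,307)}[n]),.012))
pp=plane(s,*S(581,327),.012);print('++ scene',pp)
print('+- sc',plane(s,*S(488,340),.012),'-- sc',plane(s,*S(463,231),.012))
# base corner edges
x=a-b;print('vice yaw',np.degrees(np.arctan2(x[1],x[0])))
for n,z in(('nut',.006),):
  for q in((186,195),(298,164),(329,162),(381,180)):print(q,plane(f,*q,z).round(3))
E
```

```text
screw [0.5279 0.1989 0.2207] 0.0011
knob [0.5585 0.2504 0.2655] 0.0013
r 0.059878912541061174
b+- [0.5788 0.1583 0.0159] 0.0018
b-- [0.4709 0.1699 0.0161] 0.0019
b-+ [0.47789433 0.23976621 0.012     ]
+- [0.57971795 0.16020447 0.012     ]
-- [0.47158026 0.17187262 0.012     ]
++ scene [0.58167995 0.22593064 0.012     ]
+- sc [0.57542136 0.15741298 0.012     ] -- sc [0.46694714 0.16904087 0.012     ]
vice yaw -6.126164315365478
(186, 195) [0.644 0.426 0.006]
(298, 164) [0.743 0.081 0.006]
(329, 162) [ 0.75  -0.016  0.006]
(381, 180) [ 0.693 -0.176  0.006]
```

The geometry agrees with the given sizes: tube length 0.240 m, crank radius 0.0599 m, vice near (0.528, 0.1995) at about -6° yaw. I'll move over the tube's -y end, with the wrist camera on the side away from the vice.

>>> servo_tool(steps=[[0,436,-742,-40,0,0,116.4],[0,436,-742,-40,0,0,116.4],[0,436,-742,-40,0,0,116.4],[0,436,-742,-40,0,0,116.4],[0,436,-742,-40,0,0,116.4],[0,436,-742,-40,0,0,116.4],[0,436,-742,-40,0,0,116.4],[0,436,-742,-40,0,0,116.4],[0,436,-742,-40,0,0,116.4],[0,436,-742,-40,0,0,116.4],[0,436,-742,-40,0,0,116.4],[0,436,-742,-40,0,0,116.4],[0,436,-742,-40,0,0,116.4],[0,436,-742,-40,0,0,116.4],[0,436,-742,-40,0,0,116.4],[0,436,-742,-40,0,0,116.4],[0,436,-742,-40,0,0,116.4],[0,436,-742,-40,0,0,116.4],[0,436,-742,-40,0,0,116.4],[0,436,-742,-40,0,0,116.4]], squeeze=60)

```text
clock: 2.15
eef_pos: [0.5651, -0.2613, 0.1904]
tcp_rot: [3.141, 0.0, -1.371]
contact_force: [0.0, 0.5, 0.5]
finger_gap: 0.5
finger_force: 0.0
```

```bash
python3 - <<'E'
from h import *
s=ctrl.get_state();print(s['clock'],s['eef_pos'],s['tcp_rot'],s['finger_gap'],s['q'])
f=grab('wrist','w1.png')
print(proj(f,[.546,-.171,.04]),proj(f,[.564,-.259,.04]),proj(f,[.5705,-.2889,.042]))
E
```

```text
2.15 [ 0.56506264 -0.26131855  0.19038734] [ 3.14113841e+00  1.54201388e-04 -1.37114213e+00] 0.49963197812793825 [-4.33096418e-01  5.05578969e-01  2.87168107e-01  1.35284296e+00
 -1.44277222e-04 -2.20354694e+00]
[282.23447376 290.43562572] [282.26254621 192.83806775] [281.81208728 155.95293022]
```

View pics/w1.png

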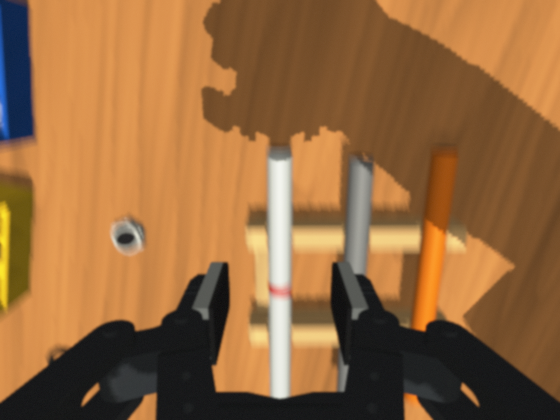

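The wrist view shows the bare tube at column 280 with its band at (280,292). Prediction was (282,290), so the estimate holds. I'll descend and grip.

>>> servo_tool(steps=[[0,0,0,-50,0,0,0],[0,0,0,-100,0,0,0],[0,0,0,-140,0,0,0],[0,0,0,-160,0,0,0],[0,0,0,-171,0,0,0],[0,0,0,-171,0,0,0],[-1,0,0,-171,0,0,0],[-1,0,0,-171,0,0,0],[-1,0,0,-171,0,0,0],[-1,0,0,-171,0,0,0],[-1,0,0,-171,0,0,0],[-1,0,0,-171,0,0,0],[-1,0,0,-171,0,0,0],[-1,0,0,-171,0,0,0]], squeeze=60)

```text
clock: 3.6
eef_pos: [0.5653, -0.2596, 0.0216]
tcp_rot: [-3.14, -0.002, -1.37]
contact_force: [-1.8, -1.4, 5.9]
finger_gap: 0.215
finger_force: 58.8
```

>>> servo_tool(steps=[[-1,0,0,15,0,0,0],[-1,0,0,40,0,0,0],[-1,0,0,70,0,0,0],[-1,0,0,90,0,0,0],[-1,0,0,90,0,0,0],[-1,0,0,90,0,0,0]])

```text
clock: 4.2
eef_pos: [0.5644, -0.2585, 0.1097]
tcp_rot: [-3.141, 0.0, -1.37]
contact_force: [-0.3, -0.4, -1.3]
finger_gap: 0.213
finger_force: 58.7
```

```bash
python3 - <<'E'
from h import *
st=ctrl.get_state();print(st['eef_pos'],st['tcp_rot'],st['contact_force'],st['ft_torque'])
f=grab('top');s=grab('scene')
def ends(fr,box):
    im=fr['image'];h=cv2.cvtColor(im,cv2.COLOR_RGB2HSV);u0,v0,u1,v1=box
    red=(h[...,1]>120)&((h[...,0]<7)|(h[...,0]>172))
    k=np.zeros(red.shape,bool);k[v0:v1,u0:u1]=1
    r=np.argwhere(red&k)[:,::-1]
    m=((h[...,1]<60)&(h[...,2]>110)&k);print(m.sum(),len(r),r.mean(0))
    return r.mean(0)
pt=proj(f,[.546,-.171,.13]);ps=proj(s,[.546,-.171,.13]);print(pt,ps)
a=ends(f,(int(pt[0])-12,int(pt[1])-12,int(pt[0])+12,int(pt[1])+12));b=ends(s,(int(ps[0])-15,int(ps[1])-15,int(ps[0])+15,int(ps[1])+15))
print(tri([ray(f,*a),ray(s,*b)]))
A=cv2.resize(f['image'][190:260,310:450],(560,280),interpolation=cv2.INTER_CUBIC)
B=cv2.resize(s['image'][210:320,60:280],(560,280),interpolation=cv2.INTER_CUBIC)
cv2.imwrite('pics/l1.png',cv2.cvtColor(np.vstack([A,B]),cv2.COLOR_RGB2BGR))
E
```

```text
[ 0.56444817 -0.25851828  0.10971214] [-3.14142748e+00  2.99025219e-04 -1.36971270e+00] [-0.33476106 -0.42827195 -1.27367557] [-0.05996683  0.00726617 -0.02729885]
[388.68672519 221.94615276] [148.42330752 258.00599485]
136 18 [388.5 222. ]
273 24 [148.20833333 258.08333333]
(array([ 0.54586578, -0.17103914,  0.12961242]), [np.float64(0.00047589192996318425), np.float64(0.00047589192996323596)])
```

View pics/l1.png

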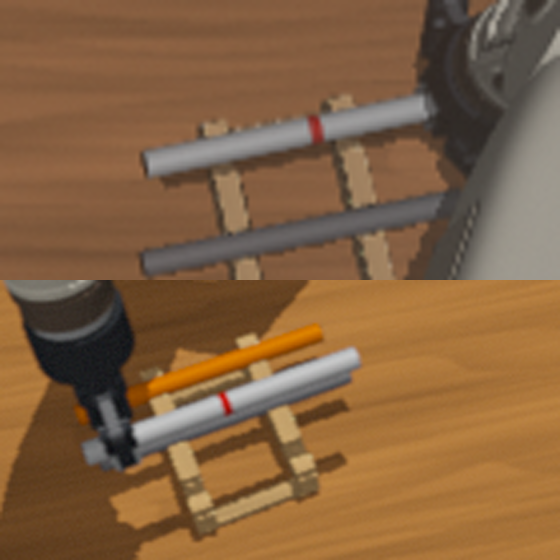

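Held level: band at (0.546, -0.171, 0.130), and the other tubes are undisturbed. Next I'll stage in front of the vice, aligned with it.

>>> servo_tool(steps=[[-1,-16,50,0,0,0,-4],[-1,-32,100,0,0,0,-9],[-1,-47,150,0,0,0,-14],[-1,-58,185,0,0,0,-17.3],[-1,-62.5,200,0,0,0,-17.3],[-1,-62.5,200,-15,0,0,-17.3],[-1,-62.5,200,-30,0,0,-17.3],[-1,-62.5,200,-30,0,0,-17.3],[-1,-62.5,200,-30,0,0,-17.3]])

```text
clock: 5.2
eef_pos: [0.5013, -0.059, 0.0795]
tcp_rot: [3.139, -0.0, -1.672]
contact_force: [-0.1, 0.2, -0.1]
finger_gap: 0.213
finger_force: 58.7
```

```bash
python3 - <<'E'
from h import *
import pickle
st=ctrl.get_state();print(st['eef_pos'],st['tcp_rot'])
F={'top':grab('top'),'scene':grab('scene')};pickle.dump(F,open('f2.pkl','wb'))
f,s=F['top'],F['scene'];X=[.511,.030,.098]
print(proj(f,X),proj(s,X))
T=f['image'];S=s['image']
a=cv2.resize(T[190:270,230:330],(500,400),interpolation=cv2.INTER_CUBIC)
b=cv2.resize(S[190:290,200:340],(784,560),interpolation=cv2.INTER_CUBIC)
cv2.imwrite('pics/v1t.png',cv2.cvtColor(a,cv2.COLOR_RGB2BGR));cv2.imwrite('pics/v1s.png',cv2.cvtColor(b,cv2.COLOR_RGB2BGR))
def red(fr,c,w):
    h=cv2.cvtColor(fr['image'],cv2.COLOR_RGB2HSV);m=(h[...,1]>120)&((h[...,0]<7)|(h[...,0]>172))
    u,v=c.astype(int);k=np.zeros(m.shape,bool);k[v-w:v+w,u-w:u+w]=1
    return np.argwhere(m&k)[:,::-1].mean(0)
a=red(f,proj(f,X),12);b=red(s,proj(s,X),15);print(a,b,tri([ray(f,*a),ray(s,*b)]))
E
```

```text
[ 0.50134135 -0.05904091  0.07946169] [ 3.13934286e+00 -8.43501004e-05 -1.67199863e+00]
[316.00476766 235.29163178] [236.38213518 238.73827685]
[315.3125 236.3125] [235.64705882 238.52941176] (array([0.50804733, 0.03030622, 0.09571347]), [np.float64(0.0015798329323270992), np.float64(0.001579832932327085)])
```

View pics/v1s.png

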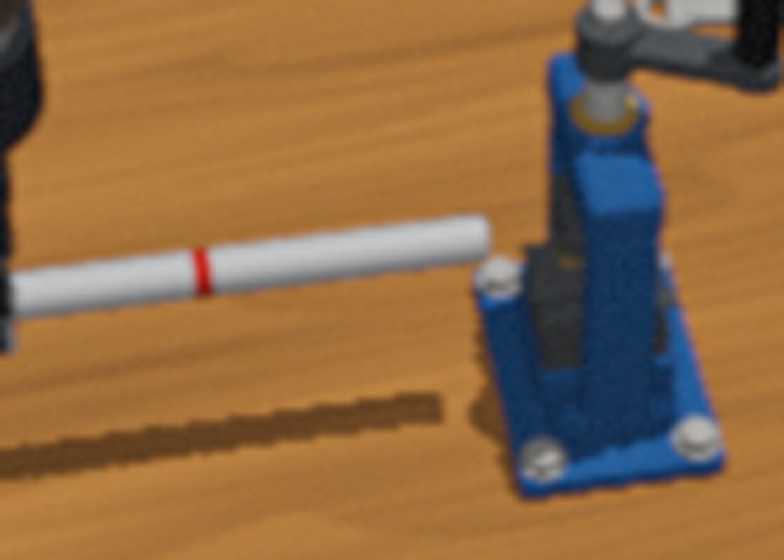

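View pics/v1t.png

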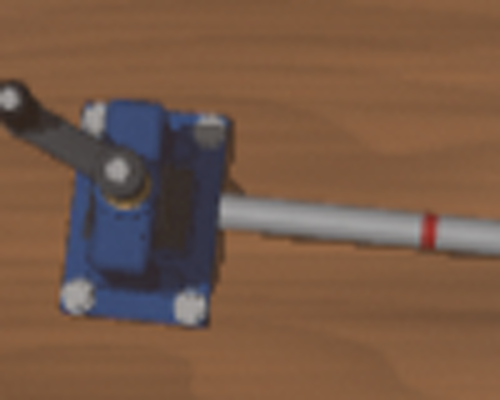

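Scene: the tube is level with its tip at (480,238), just before the V block at (530,248). Top: tip at (222,210), band at (430,231), in line with the vice.

```bash
python3 - <<'E'
from h import *
import pickle
F=pickle.load(open('f2.pkl','rb'));f,s=F['top'],F['scene']
T=lambda u,v:(230+u/5-.4,190+v/5-.4)
S=lambda u,v:(200+u/5.6-.4,190+v/5.6-.4)
t,e=tri([ray(f,*T(226,210)),ray(s,*S(479,238))]);print('tip',t,e)
b,e=tri([ray(f,*T(430,231)),ray(s,*S(203,272))]);print('band',b,e,np.linalg.norm(t-b),'yaw',np.degrees(np.arctan2(-(t-b)[0],(t-b)[1])))
# bolts again top & scene
B={}
for n,a,c in(('+-',(210,131),(544,459)),('--',(190,307),(498,277))):
    X,e=tri([ray(f,*T(*a)),ray(s,*S(*c))]);B[n]=X;print(n,X,e[0])
sc,e=tri([ray(f,*T(119,170)),ray(s,*S(608,8))]);print('screw',sc,e[0])
d=B['+-']-B['--'];print('vice yaw',np.degrees(np.arctan2(d[1],d[0])))
y=np.radians(-5.8);ex=np.array([np.cos(y),np.sin(y)])
m=(B['+-']+B['--'])[:2]/2
for n,X in(('tip',t),('band',b)):print(n,'lateral vs screw',(X[:2]-sc[:2])@ex,'vs bolts',(X[:2]-m)@ex,'along',(X[:2]-sc[:2])@[-ex[1],ex[0]])
# jaw dark ends: V top corner & brass
c=sc[:2]
for lab,px in(('V corner',(530,248)),('brass',(570,262))):
    p,d=ray(s,*S(*px));ey=np.array([-ex[1],ex[0]])
    for yy in(-.030,-.02):
        k=(yy-(p[:2]-c)@ey)/(d[:2]@ey);q=p+k*d;print(lab,yy,(q[:2]-c)@ex,q[2])
E
```

```text
tip [0.52084826 0.14658087 0.09789286] [np.float64(0.001086675041381799), np.float64(0.001086675041381931)]
band [0.50934388 0.03014811 0.09827316] [np.float64(0.0010358090150701283), np.float64(0.0010358090150700803)] 0.11700035559298393 yaw -5.642914276380102
+- [0.57835778 0.1594943  0.01528728] 0.0012046322353653832
-- [0.47091834 0.1698277  0.01572062] 0.0019002267963790628
screw [0.52773873 0.19809176 0.22146516] 0.0013396886179137231
vice yaw -5.493746613739678
tip lateral vs screw -0.0016496963999898236 vs bolts -0.001943285249590806 along -0.05194351545136431
band lateral vs screw -0.0013289229405132397 vs bolts -0.0016225117901142213 along -0.16894281325161306
V corner -0.03 -0.007413255933094285 0.08178345843512203
V corner -0.02 -0.05978963612278387 0.02577596882725508
brass -0.03 0.07597047867651835 0.16022152288144376
brass -0.02 0.028659365078898765 0.10897886791724831
```

>>> servo_tool(steps=[[-1,1.5,0,-13,0,0,0],[-1,1.5,0,-26,0,0,0],[-1,1.5,0,-26,0,0,0],[-1,2.5,10,-26,0,0,0],[-1,3.5,20,-26,0,0,0],[-1,4.5,30,-26,0,0,0],[-1,5.5,40,-26,0,0,0],[-1,6.5,50,-26,0,0,0],[-1,7.5,60,-26,0,0,0],[-1,7.5,60,-26,0,0,0]])

```text
clock: 6.3
eef_pos: [0.5096, 0.0027, 0.0543]
tcp_rot: [-3.141, 0.0, -1.67]
contact_force: [0.4, -0.8, -0.7]
finger_gap: 0.215
finger_force: 58.7
```

>>> servo_tool(steps=[[-1,1.5,15,0,0,0,0],[-1,3,30,0,0,0,0],[-1,4.5,45,0,0,0,0],[-1,6,60,0,0,0,0],[-1,7.5,75,0,0,0,0],[-1,9,90,0,0,0,0],[-1,10,100,0,0,0,0],[-1,10.7,108,0,0,0,0],[-1,10.7,108,0,0,0,0],[-1,10.7,108,0,0,0,0]])

```text
clock: 7.3
eef_pos: [0.52, 0.1091, 0.0542]
tcp_rot: [3.141, -0.0, -1.672]
contact_force: [-0.7, -0.2, 0.8]
finger_gap: 0.211
finger_force: 58.8
```

```bash
python3 - <<'E'
from h import *
st=ctrl.get_state();print(st['contact_force'],st['ft_torque'])
f,s=grab('top'),grab('scene')
a=cv2.resize(f['image'][190:270,220:310],(450,400),interpolation=cv2.INTER_CUBIC)
b=cv2.resize(s['image'][200:280,250:340],(450,400),interpolation=cv2.INTER_CUBIC)
cv2.imwrite('pics/i1.png',cv2.cvtColor(np.vstack([b,a])[:,:],cv2.COLOR_RGB2BGR)) if 0 else cv2.imwrite('pics/i1.png',cv2.cvtColor(cv2.resize(np.hstack([b,a]),(800,356)),cv2.COLOR_RGB2BGR))
E
```

```text
[-0.69225445 -0.19911755  0.76119026] [-0.09365074 -0.00063132 -0.00304147]
```

View pics/i1.png

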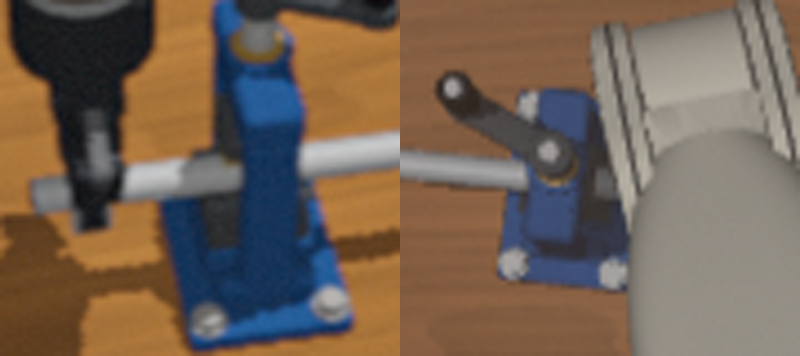

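The tube is through the yoke without contact. Lowering it into the V.

>>> servo_tool(steps=[[-1,0,0,-1,0,0,0],[-1,0,0,-2,0,0,0],[-1,0,0,-3,0,0,0],[-1,0,0,-3,0,0,0],[-1,0,0,-3,0,0,0]])

```text
clock: 7.9
eef_pos: [0.5201, 0.1091, 0.0512]
tcp_rot: [3.141, -0.0, -1.672]
contact_force: [-0.3, -0.3, -0.3]
finger_gap: 0.211
finger_force: 58.8
```

>>> servo_tool(steps=[[-1,0,0,-1,0,0,0],[-1,0,0,-2,0,0,0],[-1,0,0,-2,0,0,0],[-1,0,0,-2,0,0,0]])

```text
clock: 8.3
eef_pos: [0.5202, 0.1092, 0.0495]
tcp_rot: [-3.141, 0.0, -1.672]
contact_force: [-1.1, -0.9, 1.4]
finger_gap: 0.213
finger_force: 59.0
```

>>> servo_tool(steps=[[-1,0,0,-1,0,0,0],[-1,0,0,-1,0,0,0],[-1,0,0,-1,0,0,0]])

```text
clock: 8.6
eef_pos: [0.5202, 0.1092, 0.0486]
tcp_rot: [-3.141, -0.0, -1.672]
contact_force: [-2.4, -1.6, 4.5]
finger_gap: 0.214
finger_force: 59.2
```

>>> servo_tool(steps=[[-1,0,0,-1,0,0,0],[-1,0,0,-1,0,0,0],[-1,0,0,-1,0,0,0]])

```text
clock: 8.9
eef_pos: [0.5203, 0.1091, 0.0477]
tcp_rot: [-3.141, -0.0, -1.672]
contact_force: [-2.5, -2.7, 6.1]
finger_gap: 0.219
finger_force: 59.5
```

>>> servo_tool(steps=[[-1,-1,0,0,0,0,0],[-1,-1,0,0,0,0,0],[-1,-1,0,0,0,0,0]])

```text
clock: 9.2
eef_pos: [0.5196, 0.1093, 0.0476]
tcp_rot: [-3.141, 0.0, -1.672]
contact_force: [-1.2, -1.6, 5.9]
finger_gap: 0.214
finger_force: 59.2
```

>>> servo_tool(steps=[[-1,0,0,-1,0,0,0],[-1,0,0,-1,0,0,0],[-1,0,0,-1,0,0,0]])

```text
clock: 9.5
eef_pos: [0.5196, 0.1093, 0.0468]
tcp_rot: [-3.141, 0.0, -1.672]
contact_force: [-1.1, -2.4, 6.9]
finger_gap: 0.212
finger_force: 59.5
```

Seated against the V. Releasing.

>>> servo_tool(steps=[[-0.4,0,0,0,0,0,0],[0,0,0,0,0,0,0],[0,0,0,0,0,0,0],[0,0,0,0,0,0,0],[0,0,0,20,0,0,0],[0,0,0,50,0,0,0],[0,-5,-50,90,0,0,0],[0,-10,-90,140,0,0,0],[0,-10,-100,190,0,0,0],[0,-10,-100,220,0,0,0],[0,-10,-100,220,0,0,0]])

```text
clock: 10.6
eef_pos: [0.5122, 0.008, 0.2732]
tcp_rot: [-3.129, 0.001, -1.674]
contact_force: [0.4, -0.7, -0.2]
finger_gap: 0.498
finger_force: 0.0
```

```bash
python3 - <<'E'
from h import *
import pickle
f,s=grab('top'),grab('scene');pickle.dump({'top':f,'scene':s},open('f3.pkl','wb'))
a=cv2.resize(f['image'][190:270,210:310],(500,400),interpolation=cv2.INTER_CUBIC)
b=cv2.resize(s['image'][190:270,250:350],(500,400),interpolation=cv2.INTER_CUBIC)
cv2.imwrite('pics/r1.png',cv2.cvtColor(cv2.resize(np.hstack([b,a]),(800,320)),cv2.COLOR_RGB2BGR))
E
```

```text
(no output)
```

View pics/r1.png

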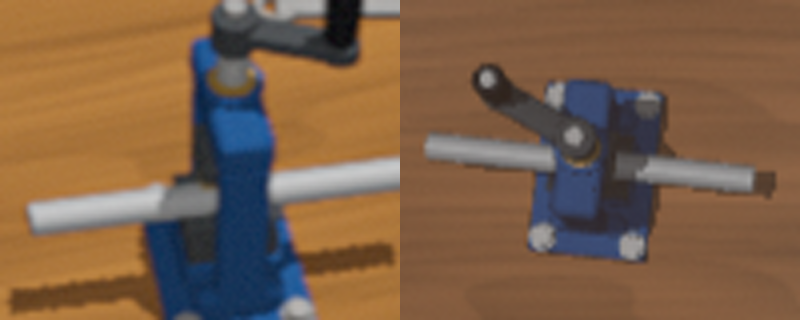

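The tube lies in the V. Top-half ends are at (427,145) and (755–776,182); in the scene half the near end is at (32,218). Checking which top-view end is real.

```bash
python3 - <<'E'
from h import *
import pickle
F=pickle.load(open('f3.pkl','rb'));f,s=F['top'],F['scene']
T=lambda u,v:(210+(u-400)/4-.4,190+v/4-.4)
S=lambda u,v:(250+u/4-.4,190+v/4-.4)
L=plane(f,*T(427,145),.068);print('+end',L)
c=np.array([.5277,.1985]);y=np.radians(-5.6);ey=np.array([-np.sin(y),np.cos(y)]);ex=np.array([np.cos(y),np.sin(y)])
for u in(754,776):
    R=plane(f,*T(u,182),.068);X,e=tri([ray(f,*T(u,182)),ray(s,*S(33,218))]);m=(L+R)[:2]/2-c;d=(L-R)
    print(u,R,np.linalg.norm(d),'mid lat/along',m@ex,m@ey,'yaw',np.degrees(np.arctan2(-d[0],d[1])),'tri',X,e[0])
R=plane(s,*S(33,218),.068);m=R[:2]-c;print('scene end',R,m@ex,m@ey)
st=ctrl.get_state();print(st['eef_pos'],st['tcp_rot'],st['q'])
E
```

```text
+end [0.54059609 0.32023432 0.068     ]
754 [0.51444364 0.08062294 0.068     ] 0.2410343565475869 mid lat/along -0.00036747865093488447 0.0019018492067085374 yaw -6.228906428745106 tri [0.51430769 0.08011801 0.06839366] 0.0005191712994665622
776 [0.5145169  0.06459402 0.068     ] 0.25696709154758873 mid lat/along 0.00045104979607073496 -0.006070788675260051 yaw -5.824887590124094 tri [0.51556474 0.07188083 0.07149198] 0.007335271565345384
scene end [0.51386023 0.07967504 0.068     ] -0.0021784326641028934 -0.119608381331276
[0.51031399 0.00887716 0.26817812] [-3.13695054e+00  5.99106263e-04 -1.67262106e+00] [ 1.73682410e-02  2.45194653e-01  1.06541870e-01  1.42746312e+00
  4.28524727e-05 -1.45160187e+00]
```

Tube is home within 2 mm, axis about 0.068. Moving over the knob.

>>> servo_tool(steps=[[0,0,0,50,0,0,0],[0,10,40,70,0,0,0],[0,20,90,70,0,0,0],[0,30,135,70,0,0,0],[0,38,180,70,0,0,0],[0,44,220,70,0,0,0],[0,48,241,70,0,0,0],[0,48,241,70,0,0,0],[0,48,241,70,0,0,0],[0,48,241,70,0,0,0]])

```text
clock: 11.7
eef_pos: [0.5567, 0.2495, 0.3351]
tcp_rot: [3.14, -0.002, -1.672]
contact_force: [0.9, -1.1, -0.3]
finger_gap: 0.497
finger_force: 0.0
```

```bash
python3 - <<'E'
from h import *
st=ctrl.get_state();print(st['eef_pos'],st['tcp_rot'],st['contact_force'])
w=grab('wrist');print(proj(w,[.5585,.2504,.2655]))
h=w['image'].max(2);p=proj(w,[.5585,.2504,.2655]).astype(int)
cv2.imwrite('pics/w2.png',cv2.cvtColor(w['image'],cv2.COLOR_RGB2BGR))
E
```

```text
[0.5567278  0.24946376 0.33511209] [ 3.13957607e+00 -1.50506100e-03 -1.67229913e+00] [ 0.85455396 -1.12010853 -0.27427854]
[279.38464258 224.7243692 ]
```

View pics/w2.png

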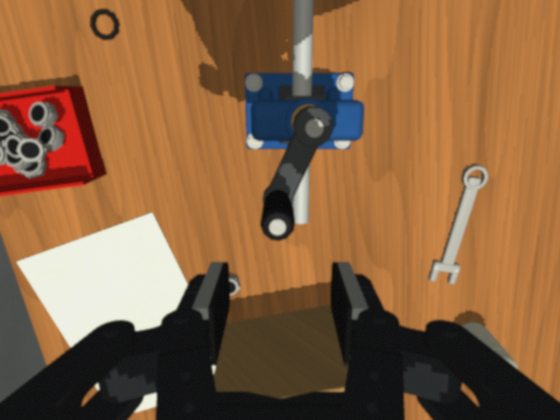

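The wrist view has the knob top at (278,226), against a predicted (279,225). Descending and gripping it.

>>> servo_tool(steps=[[0,1.5,1,-40,0,0,0],[0,1.5,1,-75,0,0,0],[0,1.5,1,-100,0,0,0],[0,1.5,1,-110,0,0,0],[0,1.5,1,-110,0,0,0],[-1,1.5,1,-110,0,0,0],[-1,1.5,1,-110,0,0,0],[-1,1.5,1,-110,0,0,0],[-1,1.5,1,-110,0,0,0],[-1,1.5,1,-110,0,0,0],[-1,1.5,1,-110,0,0,0],[-1,1.5,1,-110,0,0,0]], squeeze=40)

```text
clock: 12.95
eef_pos: [0.5591, 0.2517, 0.2283]
tcp_rot: [-3.139, 0.002, -1.671]
contact_force: [-2.0, -0.7, 6.5]
finger_gap: 0.248
finger_force: 39.2
```

```bash
cat > circ.py <<'E'
# rows for the circle: from angle a0 (deg) sweep to a0-da in steps, relative to current commanded pose; prints rounded rows
import sys;from h import *
a0,da,step,cx,cy=map(float,sys.argv[1:6])
x0,y0=(cx+.06*np.cos(np.radians(a0)),cy+.06*np.sin(np.radians(a0)))
for a in np.append(np.arange(step,da,step),da):
    t=np.radians(a0-a);print([-1,round((cx+.06*np.cos(t)-x0)*1e3,1),round((cy+.06*np.sin(t)-y0)*1e3,1),round(-15*a/360,1),0,0,0],end=',')
print()
E
python3 - <<'E'
from h import *
st=ctrl.get_state();print(st['eef_pos'],st['contact_force'],st['finger_gap'])
p=st['eef_pos'];d=p[:2]-[.5278,.1985];print(np.hypot(*d),np.degrees(np.arctan2(d[1],d[0])))
E
python3 circ.py 59.4 80 8 .5278 .1985
```

```text
[0.55908339 0.25171195 0.228297  ] [-1.95849584 -0.65248678  6.45533402] 0.24773068307690232
0.061726513658742266 59.548660512234314
[-1, np.float64(6.9), np.float64(-4.8), np.float64(-0.3), 0, 0, 0],[-1, np.float64(13.1), np.float64(-10.4), np.float64(-0.7), 0, 0, 0],[-1, np.float64(18.4), np.float64(-16.9), np.float64(-1.0), 0, 0, 0],[-1, np.float64(22.7), np.float64(-24.0), np.float64(-1.3), 0, 0, 0],[-1, np.float64(26.1), np.float64(-31.7), np.float64(-1.7), 0, 0, 0],[-1, np.float64(28.3), np.float64(-39.8), np.float64(-2.0), 0, 0, 0],[-1, np.float64(29.4), np.float64(-48.1), np.float64(-2.3), 0, 0, 0],[-1, np.float64(29.3), np.float64(-56.5), np.float64(-2.7), 0, 0, 0],[-1, np.float64(28.0), np.float64(-64.7), np.float64(-3.0), 0, 0, 0],[-1, np.float64(25.6), np.float64(-72.8), np.float64(-3.3), 0, 0, 0],
```

>>> servo_tool(steps=[[-1,6.9,-4.8,-0.3,0,0,0],[-1,13.1,-10.4,-0.7,0,0,0],[-1,18.4,-16.9,-1,0,0,0],[-1,22.7,-24,-1.3,0,0,0],[-1,26.1,-31.7,-1.7,0,0,0],[-1,28.3,-39.8,-2,0,0,0],[-1,29.4,-48.1,-2.3,0,0,0],[-1,29.3,-56.5,-2.7,0,0,0],[-1,28,-64.7,-3,0,0,0],[-1,25.6,-72.8,-3.3,0,0,0]])

```text
clock: 13.95
eef_pos: [0.5858, 0.1811, 0.2252]
tcp_rot: [-3.137, 0.007, -1.67]
contact_force: [0.2, 5.8, 4.3]
finger_gap: 0.247
finger_force: 39.3
```

```bash
cat > st.py <<'E'
from h import *
st=ctrl.get_state();p=st['eef_pos'];d=p[:2]-[.5278,.1985];r=np.hypot(*d);u=d/r;F=st['contact_force']
print('t',st['clock'],'pos',p.round(4),'r',r.round(4),'ang',np.degrees(np.arctan2(d[1],d[0])).round(1),'rad',(F[:2]@u).round(2),'drag(ccw)',(F[:2]@[-u[1],u[0]]).round(2),'Fz',F[2].round(2),'gap',st['finger_gap'].round(3))
E
python3 st.py
```

```text
Traceback (most recent call last):
  File "st.py", line 3, in <module>
    print('t',st['clock'],'pos',p.round(4),'r',r.round(4),'ang',np.degrees(np.arctan2(d[1],d[0])).round(1),'rad',(F[:2]@u).round(2),'drag(ccw)',(F[:2]@[-u[1],u[0]]).round(2),'Fz',F[2].round(2),'gap',st['finger_gap'].round(3))
                                                                                                                                                                                                       ^^^^^^^^^^^^^^^^^^^^^^
AttributeError: 'float' object has no attribute 'round'
```

```bash
sed -i "s/,'gap'.*$/)/" st.py; sed -i 's/round((c\([xy]\)/float(round((c\1/g; s/\*1e3,1)/*1e3,1))/g; s/round(-15\*a\/360,1)/float(round(-15*a\/360,1))/' circ.py; python3 st.py; python3 circ.py -20.6 180 10 .5278 .1985
```

```text
t 13.95 pos [0.5858 0.1811 0.2252] r 0.0606 ang -16.7 rad -1.51 drag(ccw) 5.6 Fz 4.31
[-1, -4.5, -9.4, -0.4, 0, 0, 0],[-1, -10.6, -17.9, -0.8, 0, 0, 0],[-1, -18.1, -25.3, -1.2, 0, 0, 0],[-1, -26.7, -31.2, -1.7, 0, 0, 0],[-1, -36.2, -35.5, -2.1, 0, 0, 0],[-1, -46.4, -38.1, -2.5, 0, 0, 0],[-1, -56.8, -38.9, -2.9, 0, 0, 0],[-1, -67.2, -37.9, -3.3, 0, 0, 0],[-1, -77.3, -35.1, -3.8, 0, 0, 0],[-1, -86.7, -30.5, -4.2, 0, 0, 0],[-1, -95.2, -24.4, -4.6, 0, 0, 0],[-1, -102.5, -17.0, -5.0, 0, 0, 0],[-1, -108.4, -8.3, -5.4, 0, 0, 0],[-1, -112.8, 1.2, -5.8, 0, 0, 0],[-1, -115.4, 11.3, -6.2, 0, 0, 0],[-1, -116.2, 21.7, -6.7, 0, 0, 0],[-1, -115.1, 32.1, -7.1, 0, 0, 0],[-1, -112.3, 42.2, -7.5, 0, 0, 0],
```

>>> servo_tool(steps=[[-1,-4.5,-9.4,-0.4,0,0,0],[-1,-10.6,-17.9,-0.8,0,0,0],[-1,-18.1,-25.3,-1.2,0,0,0],[-1,-26.7,-31.2,-1.7,0,0,0],[-1,-36.2,-35.5,-2.1,0,0,0],[-1,-46.4,-38.1,-2.5,0,0,0],[-1,-56.8,-38.9,-2.9,0,0,0],[-1,-67.2,-37.9,-3.3,0,0,0],[-1,-77.3,-35.1,-3.8,0,0,0],[-1,-86.7,-30.5,-4.2,0,0,0],[-1,-95.2,-24.4,-4.6,0,0,0],[-1,-102.5,-17.0,-5.0,0,0,0],[-1,-108.4,-8.3,-5.4,0,0,0],[-1,-112.8,1.2,-5.8,0,0,0],[-1,-115.4,11.3,-6.2,0,0,0],[-1,-116.2,21.7,-6.7,0,0,0],[-1,-115.1,32.1,-7.1,0,0,0],[-1,-112.3,42.2,-7.5,0,0,0]])

```text
clock: 15.75
eef_pos: [0.4716, 0.2199, 0.2177]
tcp_rot: [-3.14, -0.001, -1.672]
contact_force: [-5.2, -4.1, 9.6]
finger_gap: 0.248
finger_force: 40.0
```

```bash
python3 st.py; python3 circ.py -200.6 60 5 .5278 .1985; python3 - <<'E'
from h import *
import pickle
f=grab('scene');pickle.dump(f,open('f4.pkl','wb'))
E
```

```text
t 15.75 pos [0.4716 0.2199 0.2177] r 0.0602 ang 159.2 rad 3.37 drag(ccw) 5.68 Fz 9.64
[-1, 2.1, 4.8, -0.2, 0, 0, 0],[-1, 4.5, 9.4, -0.4, 0, 0, 0],[-1, 7.4, 13.8, -0.6, 0, 0, 0],[-1, 10.6, 17.9, -0.8, 0, 0, 0],[-1, 14.2, 21.8, -1.0, 0, 0, 0],[-1, 18.1, 25.3, -1.2, 0, 0, 0],[-1, 22.3, 28.4, -1.5, 0, 0, 0],[-1, 26.7, 31.2, -1.7, 0, 0, 0],[-1, 31.4, 33.5, -1.9, 0, 0, 0],[-1, 36.2, 35.5, -2.1, 0, 0, 0],[-1, 41.2, 37.0, -2.3, 0, 0, 0],[-1, 46.4, 38.1, -2.5, 0, 0, 0],
```

```bash
for k in 0 1 2 3 4 5 6 7 8 9 10 11 12 13 14 15; do a=$(python3 -c "print(round(-200.6-24*$k,1))"); echo "$k $a"; python3 circ.py $a 24 8 .5278 .1985; done
```

```text
0 -200.6
[-1, 3.5, 7.6, -0.3, 0, 0, 0],[-1, 8.0, 14.7, -0.7, 0, 0, 0],[-1, 13.4, 21.0, -1.0, 0, 0, 0],
1 -224.6
[-1, 6.3, 5.5, -0.3, 0, 0, 0],[-1, 13.3, 10.1, -0.7, 0, 0, 0],[-1, 20.8, 13.7, -1.0, 0, 0, 0],
2 -248.6
[-1, 8.0, 2.5, -0.3, 0, 0, 0],[-1, 16.2, 3.9, -0.7, 0, 0, 0],[-1, 24.6, 4.1, -1.0, 0, 0, 0],
3 -272.6
[-1, 8.3, -1.0, -0.3, 0, 0, 0],[-1, 16.4, -3.1, -0.7, 0, 0, 0],[-1, 24.1, -6.3, -1.0, 0, 0, 0],
4 -296.6
[-1, 7.2, -4.3, -0.3, 0, 0, 0],[-1, 13.7, -9.5, -0.7, 0, 0, 0],[-1, 19.5, -15.6, -1.0, 0, 0, 0],
5 -320.6
[-1, 4.8, -6.8, -0.3, 0, 0, 0],[-1, 8.7, -14.3, -0.7, 0, 0, 0],[-1, 11.5, -22.2, -1.0, 0, 0, 0],
6 -344.6
[-1, 1.7, -8.2, -0.3, 0, 0, 0],[-1, 2.2, -16.6, -0.7, 0, 0, 0],[-1, 1.5, -24.9, -1.0, 0, 0, 0],
7 -368.6
[-1, -1.8, -8.2, -0.3, 0, 0, 0],[-1, -4.8, -16.0, -0.7, 0, 0, 0],[-1, -8.8, -23.4, -1.0, 0, 0, 0],
8 -392.6
[-1, -5.0, -6.7, -0.3, 0, 0, 0],[-1, -10.9, -12.7, -0.7, 0, 0, 0],[-1, -17.5, -17.8, -1.0, 0, 0, 0],
9 -416.6
[-1, -7.3, -4.1, -0.3, 0, 0, 0],[-1, -15.1, -7.2, -0.7, 0, 0, 0],[-1, -23.2, -9.1, -1.0, 0, 0, 0],
10 -440.6
[-1, -8.3, -0.8, -0.3, 0, 0, 0],[-1, -16.7, -0.4, -0.7, 0, 0, 0],[-1, -24.9, 1.1, -1.0, 0, 0, 0],
11 -464.6
[-1, -7.9, 2.7, -0.3, 0, 0, 0],[-1, -15.4, 6.4, -0.7, 0, 0, 0],[-1, -22.3, 11.2, -1.0, 0, 0, 0],
12 -488.6
[-1, -6.2, 5.7, -0.3, 0, 0, 0],[-1, -11.5, 12.1, -0.7, 0, 0, 0],[-1, -15.8, 19.3, -1.0, 0, 0, 0],
13 -512.6
[-1, -3.3, 7.7, -0.3, 0, 0, 0],[-1, -5.5, 15.8, -0.7, 0, 0, 0],[-1, -6.6, 24.1, -1.0, 0, 0, 0],
14 -536.6
[-1, 0.1, 8.4, -0.3, 0, 0, 0],[-1, 1.3, 16.6, -0.7, 0, 0, 0],[-1, 3.7, 24.7, -1.0, 0, 0, 0],
15 -560.6
[-1, 3.5, 7.6, -0.3, 0, 0, 0],[-1, 8.0, 14.7, -0.7, 0, 0, 0],[-1, 13.4, 21.0, -1.0, 0, 0, 0],
```

>>> servo_tool(steps=[[-1,2.1,4.8,-0.2,0,0,0],[-1,4.5,9.4,-0.4,0,0,0],[-1,7.4,13.8,-0.6,0,0,0],[-1,10.0,17.1,-0.8,0,0,0],[-1,10.0,17.1,-0.8,0,0,0]])

```text
clock: 16.3
eef_pos: [0.4819, 0.238, 0.2168]
tcp_rot: [-3.14, 0.001, -1.671]
contact_force: [-4.8, -1.6, 10.1]
finger_gap: 0.243
finger_force: 40.0
```

>>> servo_tool(steps=[[-1,3.4,3.9,-0.2,0,0,0],[-1,9.7,9.4,-0.5,0,0,0],[-1,16.7,14.0,-0.9,0,0,0],[-1,24.2,17.6,-1.2,0,0,0]])

```text
clock: 16.7
eef_pos: [0.5057, 0.2557, 0.2155]
tcp_rot: [-3.141, 0.001, -1.671]
contact_force: [-5.1, -1.2, 8.1]
finger_gap: 0.244
finger_force: 39.9
```

```bash
python3 st.py
```

```text
t 16.7 pos [0.5057 0.2557 0.2155] r 0.0613 ang 111.1 rad 0.69 drag(ccw) 5.21 Fz 8.12
```

>>> servo_tool(steps=[[-1,8.0,2.5,-0.3,0,0,0],[-1,16.2,3.9,-0.7,0,0,0],[-1,24.6,4.1,-1.0,0,0,0]])

```text
clock: 17.0
eef_pos: [0.5303, 0.2601, 0.2145]
tcp_rot: [-3.141, 0.002, -1.671]
contact_force: [-6.0, -0.1, 7.9]
finger_gap: 0.243
finger_force: 39.9
```

>>> servo_tool(steps=[[-1,8.3,-1.0,-0.3,0,0,0],[-1,16.4,-3.1,-0.7,0,0,0],[-1,24.1,-6.3,-1.0,0,0,0]])

```text
clock: 17.3
eef_pos: [0.5544, 0.2543, 0.2135]
tcp_rot: [3.142, 0.003, -1.67]
contact_force: [-6.8, 1.4, 7.3]
finger_gap: 0.248
finger_force: 39.9
```

>>> servo_tool(steps=[[-1,7.2,-4.3,-0.3,0,0,0],[-1,13.7,-9.5,-0.7,0,0,0]])

```text
clock: 17.5
eef_pos: [0.5682, 0.2452, 0.2129]
tcp_rot: [-3.141, 0.004, -1.67]
contact_force: [-5.8, 2.8, 7.8]
finger_gap: 0.244
finger_force: 40.0
```

```bash
python3 st.py
```

```text
t 17.5 pos [0.5682 0.2452 0.2129] r 0.0617 ang 49.2 rad -1.66 drag(ccw) 6.27 Fz 7.77
```

Still free running. I'll finish this segment and take the next one.

>>> servo_tool(steps=[[-1,5.8,-6.1,-0.3,0,0,0],[-1,10.6,-12.9,-0.6,0,0,0],[-1,14.5,-20.4,-1.0,0,0,0]])

```text
clock: 17.8
eef_pos: [0.583, 0.2254, 0.2119]
tcp_rot: [-3.141, 0.005, -1.67]
contact_force: [-4.4, 4.6, 6.8]
finger_gap: 0.245
finger_force: 39.9
```

```bash
python3 st.py
```

```text
t 17.8 pos [0.583  0.2254 0.2119] r 0.0614 ang 26.0 rad -1.96 drag(ccw) 6.07 Fz 6.85
```

>>> servo_tool(steps=[[-1,2.8,-7.9,-0.3,0,0,0],[-1,4.5,-16.1,-0.6,0,0,0],[-1,5.0,-24.5,-1.0,0,0,0]])

```text
clock: 18.1
eef_pos: [0.5888, 0.2014, 0.211]
tcp_rot: [-3.139, 0.006, -1.67]
contact_force: [-2.6, 5.8, 5.7]
finger_gap: 0.246
finger_force: 39.9
```

>>> servo_tool(steps=[[-1,-0.7,-8.3,-0.3,0,0,0],[-1,-2.5,-16.5,-0.6,0,0,0],[-1,-5.5,-24.3,-1.0,0,0,0]])

```text
clock: 18.4
eef_pos: [0.5845, 0.1772, 0.2101]
tcp_rot: [-3.136, 0.007, -1.67]
contact_force: [1.3, 6.5, 3.5]
finger_gap: 0.245
finger_force: 39.6
```

```bash
python3 st.py
```

```text
t 18.4 pos [0.5845 0.1772 0.2101] r 0.0605 ang -20.6 rad -1.03 drag(ccw) 6.53 Fz 3.54
```

>>> servo_tool(steps=[[-1,-4.0,-7.4,-0.3,0,0,0],[-1,-9.0,-14.1,-0.6,0,0,0],[-1,-14.9,-20.1,-1.0,0,0,0]])

```text
clock: 18.7
eef_pos: [0.5707, 0.1566, 0.2092]
tcp_rot: [-3.134, 0.006, -1.671]
contact_force: [2.6, 5.5, 3.0]
finger_gap: 0.245
finger_force: 39.4
```

```bash
python3 st.py
```

```text
t 18.7 pos [0.5707 0.1566 0.2092] r 0.06 ang -44.3 rad -1.95 drag(ccw) 5.77 Fz 3.04
```

>>> servo_tool(steps=[[-1,-6.6,-5.1,-0.3,0,0,0],[-1,-13.9,-9.2,-0.6,0,0,0],[-1,-21.7,-12.3,-1.0,0,0,0]])

```text
clock: 19.0
eef_pos: [0.55, 0.1433, 0.2083]
tcp_rot: [-3.131, 0.004, -1.671]
contact_force: [6.4, 2.1, 1.8]
finger_gap: 0.246
finger_force: 39.4
```

```bash
python3 st.py
```

```text
t 19.0 pos [0.55   0.1433 0.2083] r 0.0595 ang -68.1 rad 0.43 drag(ccw) 6.74 Fz 1.81
```

>>> servo_tool(steps=[[-1,-8.1,-1.9,-0.3,0,0,0],[-1,-16.4,-2.7,-0.6,0,0,0],[-1,-24.8,-2.3,-1.0,0,0,0]])

```text
clock: 19.3
eef_pos: [0.5267, 0.1396, 0.2077]
tcp_rot: [-3.128, 0.001, -1.673]
contact_force: [10.2, -2.4, 2.9]
finger_gap: 0.247
finger_force: 39.4
```

```bash
python3 st.py
```

```text
t 19.3 pos [0.5267 0.1396 0.2077] r 0.0589 ang -91.0 rad 2.18 drag(ccw) 10.26 Fz 2.87
```

>>> servo_tool(steps=[[-1,0,0,0,0,0,0]])

```text
clock: 19.4
eef_pos: [0.5258, 0.1396, 0.2077]
tcp_rot: [-3.129, 0.001, -1.672]
contact_force: [7.1, -2.4, 3.0]
finger_gap: 0.248
finger_force: 39.5
```

```bash
python3 st.py;python3 circ.py -456.6 8 2 .5278 .1985
```

```text
t 19.4 pos [0.5258 0.1396 0.2077] r 0.0589 ang -92.0 rad 2.2 drag(ccw) 7.13 Fz 2.97
[-1, -2.1, 0.3, -0.1, 0, 0, 0],[-1, -4.1, 0.6, -0.2, 0, 0, 0],[-1, -6.2, 1.0, -0.2, 0, 0, 0],[-1, -8.2, 1.5, -0.3, 0, 0, 0],
```

>>> servo_tool(steps=[[-1,-2.1,0.3,-0.1,0,0,0],[-1,-4.1,0.6,-0.2,0,0,0]])

```text
clock: 19.6
eef_pos: [0.5231, 0.1399, 0.2077]
tcp_rot: [-3.127, 0.001, -1.673]
contact_force: [9.7, -2.3, 3.0]
finger_gap: 0.243
finger_force: 39.5
```

```bash
python3 st.py;python3 circ.py -460.6 8 2 .5278 .1985
```

```text
t 19.6 pos [0.5231 0.1399 0.2077] r 0.0588 ang -94.5 rad 1.54 drag(ccw) 9.87 Fz 2.95
[-1, -2.1, 0.4, -0.1, 0, 0, 0],[-1, -4.1, 0.9, -0.2, 0, 0, 0],[-1, -6.1, 1.5, -0.2, 0, 0, 0],[-1, -8.1, 2.1, -0.3, 0, 0, 0],
```

>>> servo_tool(steps=[[-1,-2.1,0.4,-0.1,0,0,0],[-1,-4.1,0.9,-0.2,0,0,0]])

```text
clock: 19.8
eef_pos: [0.5193, 0.1404, 0.2076]
tcp_rot: [-3.126, -0.0, -1.673]
contact_force: [9.3, -4.4, 2.3]
finger_gap: 0.244
finger_force: 39.5
```

```bash
python3 st.py;python3 circ.py -464.6 8 2 .5278 .1985
```

```text
t 19.8 pos [0.5193 0.1404 0.2076] r 0.0587 ang -98.3 rad 3.05 drag(ccw) 9.85 Fz 2.27
[-1, -2.0, 0.6, -0.1, 0, 0, 0],[-1, -4.0, 1.2, -0.2, 0, 0, 0],[-1, -6.0, 1.9, -0.2, 0, 0, 0],[-1, -7.9, 2.7, -0.3, 0, 0, 0],
```

>>> servo_tool(steps=[[-1,-2.0,0.6,-0.1,0,0,0],[-1,-4.0,1.2,-0.2,0,0,0]])

```text
clock: 20.0
eef_pos: [0.5155, 0.1411, 0.2075]
tcp_rot: [-3.126, -0.001, -1.674]
contact_force: [10.7, -5.9, 3.5]
finger_gap: 0.246
finger_force: 39.5
```

```bash
python3 st.py;python3 circ.py -468.6 8 2 .5278 .1985
```

```text
t 20.0 pos [0.5155 0.1411 0.2075] r 0.0587 ang -102.1 rad 3.52 drag(ccw) 11.68 Fz 3.5
[-1, -2.0, 0.7, -0.1, 0, 0, 0],[-1, -3.9, 1.5, -0.2, 0, 0, 0],[-1, -5.8, 2.3, -0.2, 0, 0, 0],[-1, -7.7, 3.2, -0.3, 0, 0, 0],
```

Drag has risen about 5.4 N, within the right range. Easing the arm and letting go.

>>> servo_tool(steps=[[-1,0,0,0,0,0,0],[-1,1.5,-0.5,0,0,0,0],[-0.4,1.5,-0.5,0,0,0,0],[0,1.5,-0.5,0,0,0,0],[0,1.5,-0.5,0,0,0,0],[0,1.5,-0.5,0,0,0,0],[0,1.5,-0.5,20,0,0,0],[0,1.5,-0.5,60,0,0,0],[0,1.5,-0.5,100,0,0,0],[0,1.5,-0.5,130,0,0,0],[0,1.5,-0.5,130,0,0,0],[0,1.5,-0.5,130,0,0,0]])

```text
clock: 21.2
eef_pos: [0.5104, 0.1421, 0.3342]
tcp_rot: [-3.141, 0.0, -1.671]
contact_force: [0.1, -0.1, -0.2]
finger_gap: 0.502
finger_force: 0.0
```

```bash
python3 st.py; python3 - <<'E'
from h import *
w=grab('wrist');im=cv2.cvtColor(w['image'],cv2.COLOR_RGB2HSV)
# knob silver top: expected height
z=.2655-.015*(528/360);k=[.5278+.06*np.cos(np.radians(-102)),.1985+.06*np.sin(np.radians(-102)),z]
p=proj(w,k).astype(int);print(p)
v=np.argwhere((im[...,2]>120)&(im[...,1]<60));d=v[(abs(v-p[::-1])<25).all(1)];print(len(d))
if len(d):
    c=d.mean(0)[::-1];X=plane(w,*c,z);e=X[:2]-[.5278,.1985];print(c,X,np.hypot(*e),np.degrees(np.arctan2(e[1],e[0])))
E
```

```text
t 21.2 pos [0.5104 0.1421 0.3342] r 0.059 ang -107.2 rad 0.12 drag(ccw) 0.12 Fz -0.24
[274 209]
211
[269.66350711 211.46445498] [0.51858513 0.1409145  0.2435    ] 0.05831812664939179 -99.09143184805443
```

```bash
python3 -c "
from station import ctrl
print(ctrl.finish_job())"
```

```text
the job is handed in; nothing more can be done
None
```

The bare tube lies in the V with its band about 2 mm from the jaws' middle, and the crank is snugged to about 5.4 N over free drag (roughly 135 N on the jaw). The robot has let go of everything and the job is handed in at about 21 s; no verdict was returned.

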